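# Stand two tea cartons on end on the lowest level of the tiered stand

## Task

Put the two flat tea cartons that lie on the ledge away on the lowest level of the bamboo stand: stand each upright on one of its small ends, like books in a row, the bigger carton on the cork pad on the side of the stand's higher levels (the robot's left) and the smaller one on the other cork pad. Each should be centred so that it stands wholly on its pad, broad faces looking along the row of the two pads, free of the other carton. Leave everything else where it is.

Things in the scene. Friction and masses are not known exactly. Their poses are not given: they have to be found in the camera images.
- big_carton: closed plain cardboard carton with a blank paper panel on one broad face, 140 (x, length) x 66 (y, width) x 30 (z, thickness) mm, about 0.2 kg; starts lying flat on the ledge; origin at its centre
- small_carton: closed plain cardboard carton of the same look but smaller, 110 (x, length) x 60 (y, width) x 24 (z, thickness) mm, about 0.13 kg; starts lying flat on the ledge; origin at its centre
- stand: fixed bamboo stand, three round levels on a post; origin on the ledge under the lowest level's centre, x away from the robot, y to its left. Radius, centre (x, y), top height in mm: lowest 155, (0, 0), 46; middle 100, (160, 170), 190, with a fixed bombilla and brush up to 210; top 80, (80, 162), 300. Post radius 11 at (118, 100)
- pad_left (a point): centre of the upper face of the left cork pad (nearer the post and higher levels), on the lowest level: a fixed rectangle 90 mm (stand x) x 56 mm (stand y), 4 mm thick, upper face 50 mm above the ledge; axes as the stand's
- pad_right (a point): centre of the upper face of the right cork pad, same size and height, 68 mm to the right of the left pad (stand -y), with a 12 mm gap between the pads; axes as the stand's
- jar: loose glass jar with steel screw lid, radius 30 mm, 100 mm tall, on the lowest level before or beyond the pads (stand -x or +x); origin at the centre of its underside
- saucer: loose white ceramic saucer, radius 44 mm, 16 mm high, on the lowest level at the opposite end; origin at the centre of its underside
- gourd: loose calabash gourd, radius 42 mm, 88 mm tall, on the top level; origin at the centre of its underside
- spoon: loose spoon, 150 mm long, lying on the ledge between the cartons, roughly along world x; origin under its middle
- cup: loose white ceramic cup, radius 36 mm, 70 mm tall, on the ledge beyond the cartons; origin at the centre of its underside
- bowl: loose small terracotta bowl, radius 45 mm, 35 mm high, on the ledge on the robot's side of the cartons; origin at the centre of its underside
Mind the look-alikes: they are no part of the job. Leave any blue or purple look-alike of the big_carton alone.

How it is judged:
At the end, for the whole second after the job is handed in: Each carton rests on a small end on its pad (height within 6 mm), upright within 0.06 rad, broad faces square to the stand's y within 0.22 rad; centre within 16 mm in x, 15 mm in y of the left pad's (big), 18 mm in x and y of the right pad's (small). All else left in place (x of big_carton in the frame of pad_left between -0.016 and 0.016 m and y of big_carton in the frame of pad_left between -0.015 and 0.015 m and z of big_carton in the frame of pad_left between 0.064 and 0.076 m and angle between the x axis of each of big_carton, small_carton and the z axis of stand, either way round below 0.06 rad and angle between the z axis of each of big_carton, small_carton and the y axis of stand, either way round below 0.22 rad and linear speed of each of big_carton, small_carton below 0.02 m/s and angular speed of each of big_carton, small_carton below 0.1 rad/s and x of small_carton in the frame of pad_right between -0.018 and 0.018 m and y of small_carton in the frame of pad_right between -0.018 and 0.018 m and z of small_carton in the frame of pad_right between 0.049 and 0.061 m); the robot touches nothing.
It fails at once if the jar or saucer is shifted by more than 25 mm or knocked over (distance of any of jar, saucer from where it was at the start of the episode above 0.025 m or angle between any of jar, saucer's own z axis and vertical above 0.4 rad).
It fails at once if the gourd is shifted by more than 25 mm or knocked over (distance of gourd from where it was at the start of the episode above 0.025 m or angle between gourd's own z axis and vertical above 0.4 rad).
It fails at once if the spoon, cup or bowl is shifted by more than 25 mm or knocked over (distance of any of spoon, cup, bowl from where it was at the start of the episode above 0.025 m or angle between any of cup, bowl's own z axis and vertical above 0.4 rad).
It also fails if it takes over 67 s, if anything falls off the work surface, if the arm or the gripper's body presses on something with over 40 N, if the wrist force passes 120 N, or if a joint passes its speed limit or range.

## Robot

A 6-joint arm with a two-finger parallel gripper is mounted at the origin on the work surface. World frame = base frame: x ahead of the robot, y to its left, z up, the work surface at z = 0. Lengths are in m, angles in rad, forces in N, time in s.
With the tool pointing down it reaches from about 0.2 to 0.875 m from the base axis. Payload 3.4 kg.
Tool frame: the origin (TCP) lies midway between the tips of the shut fingers; the grasp point (between the pads) lies 19 mm behind it (r.tcp_to_grasp is the distance from the TCP to the grasp point, in m); z points along the fingers, y is the line along which they close (so a half turn about z gives the same grasp; the last joint's range is limited). The gripper opens to 94 mm and grips with 3 to 60 N. Pads are 16 mm wide; open, the fingers measure 119 mm over their backs; the gripper's body (75 mm by 177 mm) begins 78 mm behind the grasp point.
Start: joints at [1.093, 0.276, 1.505, -0, 1.361, -0.121], TCP at [0.201, 0.539, 0.205] pointing down, gripper open.
Joint ranges: [-2.89, 2.89], [-0.75, 2.08], [0.22, 2.7], [-1.18, 4.32], [0.11, 2.71], [-2.7, 2.7]. Speed limits (rad/s): [2.57, 2.57, 3.14, 3.14, 3.14, 3.14].

## Interface

Orientations are given as a unit quaternion [x, y, z, w].
In Python, from station import r gives the robot as it stands. The module is installed in compiled form; this text tells all that it offers.
- The arm moves only by the shell command python3 -m handwheel 'ROWS' [FORCE]. ROWS is JSON, a list of rows, each a list of 5 numbers: the shift along the world's x, y, z in units of 30 mm (1.0 is 30 mm), then the turn about the world's z in degrees, then the finger opening in mm, from 0 to 94. A call has exactly 5 rows; each row is the pose to reach, as a shift and turn from the pose commanded when the call began; what a row does not reach only later rows make up. A row lasts 1/10 s, in which the tool goes at most 50 mm and 8.59 degrees, less where a joint would pass 70% of its speed; a pose out of reach is approached as far as the arm can. A call with a gripper value outside its range is refused whole. The fingers move at their own pace and stop on an object; FORCE is the grip in N (left out, the last holds). Time passes only in rows, so rows that repeat a pose let the fingers close, or fill a call up. It gives the time, the measured TCP pose, the force, the opening and the grip force at its end, in the units of the state.
- r.state(): the state, without advancing time (a new reading comes with each control period).
- r.capture(name): name is "scene" or "side" or "wrist"; returns the picture (400x640x3 uint8, red, green, blue); there is no depth.
- r.camera_info(name): a dict with "fx", "fy", "cx", "cy" (pixels), "T" (4x4, takes a point from camera to world coordinates); the wrist camera has in their place "tool_from_camera" (4x4, takes a point from camera to tool coordinates, whose origin is the TCP and whose axes are the flange's). Camera axes: x right, y down, z forward; pixel columns grow to the right and rows downward; lengths in m; the calibration is good to about 2 mm. A picture is of the moment at which its call begins: read the wrist's pose just before it. camera_info takes no time and is no camera call.
- r.close_job(): hands the job in; it is judged then, once.
The state is a dict: "t": time; "joint_positions": joint angles; "qvel": joint speeds; "tau": joint torques, N m; "eef_pos": TCP position; "tool_rot": TCP orientation; "contact_force": force on the tool from outside, world axes, zero at the start; "torque": the same for the moment, N m; "width": finger opening in m; "gripper_force": force on a finger pad.
Only numpy, scipy, OpenCV 4.12 (cv2) and the standard library are available. Lean on these libraries where they do the work, as an engineer would, in place of code of your own. Each camera call takes 0.05 s, during which the arm holds its last target. There are 200 camera calls.

## Working session

There is one attempt and no reset: what is moved stays moved. The work goes in short steps, Python scripts to look and compute and a shell command to move; the robot and the scene stay as the last step left them, time stands still between calls to the robot, and variables do not carry over. Pictures are saved under pics/ and viewed, at most 10 in all, crops included, and the job is handed in when it is done.

```bash
mkdir -p pics; python3 - <<'E'
from station import r
import cv2,json
for n in("scene","side","wrist"):
    s=r.state(); im=r.capture(n); cv2.imwrite(f"pics/{n}0.png",im[:,:,::-1])
    i=r.camera_info(n); print(n,{k:(v.tolist() if hasattr(v,'tolist') else v) for k,v in i.items()})
print(s)
a,b=[cv2.imread(f"pics/{n}0.png") for n in("scene","side")]
cv2.imwrite("pics/scene_big.png",cv2.resize(a,(800,500)));cv2.imwrite("pics/side_big.png",cv2.resize(b,(800,500)))
E
```

```text
scene {'fx': 417.20886672614813, 'fy': 417.20886672614813, 'cx': 321.2341081729919, 'cy': 206.64662370771418, 'T': [[-0.8755874303736965, 0.38462625500145164, -0.29224868816668, 0.9050512572047464], [0.48295035984640766, 0.7098808053877951, -0.5126677209130696, 0.7252860151311057], [0.010276268574366004, -0.5900270215045526, -0.8073180985204368, 1.3555615889298227], [0.0, 0.0, 0.0, 1.0]]}
side {'fx': 508.6580282384541, 'fy': 508.6580282384541, 'cx': 321.16615050897724, 'cy': 201.90390072307986, 'T': [[0.7441054197146129, -0.45007050345723293, 0.4937040269929872, -0.28142010621845936], [-0.6679600573342391, -0.48830039839333295, 0.5615977944534257, -0.9350598173280492], [-0.011682729021056548, -0.7476625327289479, -0.663976092187027, 1.2518165241093493], [0.0, 0.0, 0.0, 1.0]]}
wrist {'fx': 354.3346743248467, 'fy': 354.3346743248467, 'cx': 315.34616761542645, 'cy': 195.51731579811016, 'tool_from_camera': [[0.00019132506512521008, -0.9660746537274623, -0.25826290252392403, 0.07405685084059416], [0.9999998053530409, 3.145814455278295e-05, 0.000623140645466063, 0.00021716127653703676], [-0.0005938759115719122, -0.2582629714762602, 0.9660744717027009, -0.17863331110546532], [0.0, 0.0, 0.0, 1.0]]}
{'t': 0.1, 'joint_positions': array([ 1.09302086e+00,  2.76516363e-01,  1.50595510e+00, -1.65745937e-05,
        1.36071888e+00, -1.21011945e-01]), 'qvel': array([-0.00085048, -0.00172694, -0.00231841, -0.00161717,  0.00059799,
        0.00076139]), 'tau': array([ 1.74061668e-03, -4.05456054e+01, -2.37779349e+01,  7.04267272e-02,
        2.99225491e-02, -3.96416408e-05]), 'eef_pos': array([0.20060354, 0.53834492, 0.20472053]), 'tool_rot': array([ 1.77435481e-01,  9.84132111e-01, -7.65696331e-04, -2.27868078e-04]), 'contact_force': array([-0.80977522, -0.30116136,  0.31803641]), 'torque': array([ 0.01678848,  0.05922007, -0.04085541]), 'gripper_force': 0.0, 'width': 0.09432526782697015}
```

View pics/scene_big.png

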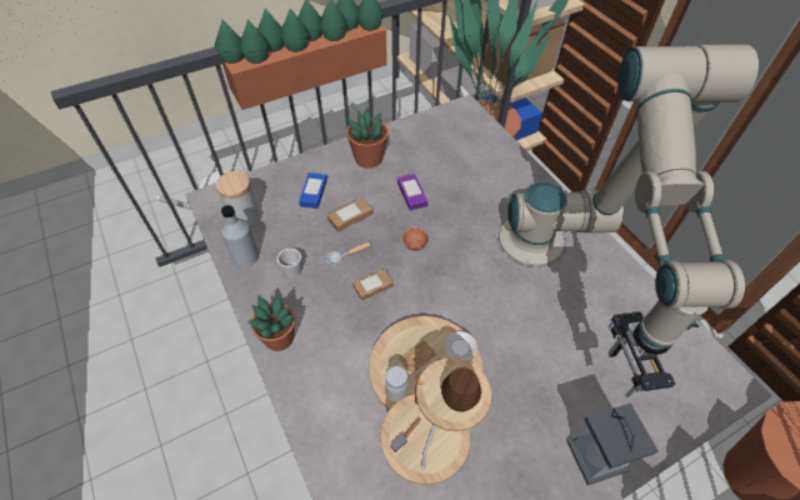

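View pics/side_big.png

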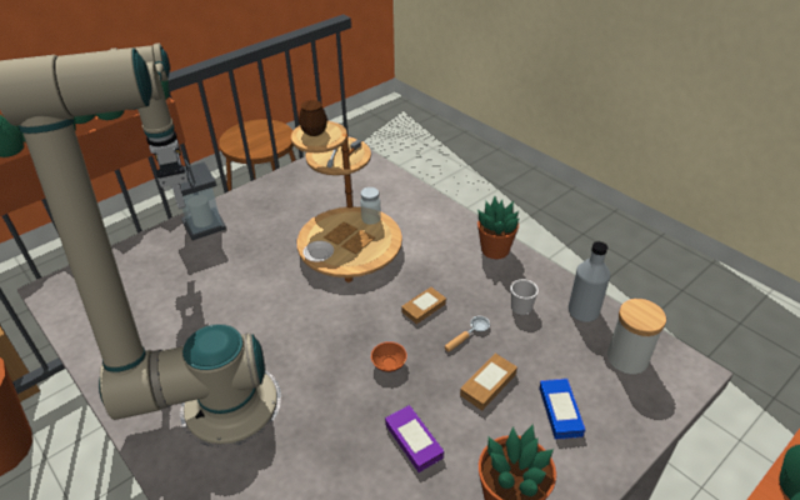

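The scene view shows the cartons at about (350,213) and (373,284), with the stand at (425,365). In the side view the big carton is at (489,381), the small one at (424,304) and the pads near (347,237). The jar is beyond the pads and the saucer on the near side. I'll enlarge the side view.

```bash
python3 - <<'E'
import cv2,numpy as np
b=cv2.imread("pics/side0.png")
c=b[225:330,310:425]  # x5
d=b[160:225,235:325]  
c5=cv2.resize(c,None,fx=5,fy=5,interpolation=cv2.INTER_CUBIC)
d5=cv2.resize(d,None,fx=8,fy=8,interpolation=cv2.INTER_CUBIC)
cv2.imwrite("pics/c5.png",c5);cv2.imwrite("pics/d8.png",d5)
E
```

```text
(no output)
```

View pics/c5.png

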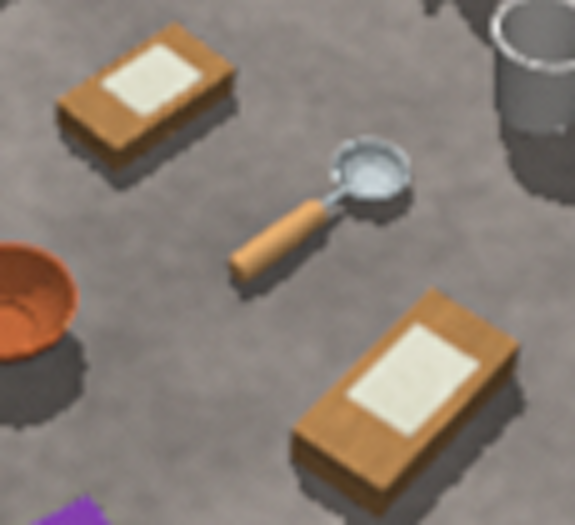

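View pics/d8.png

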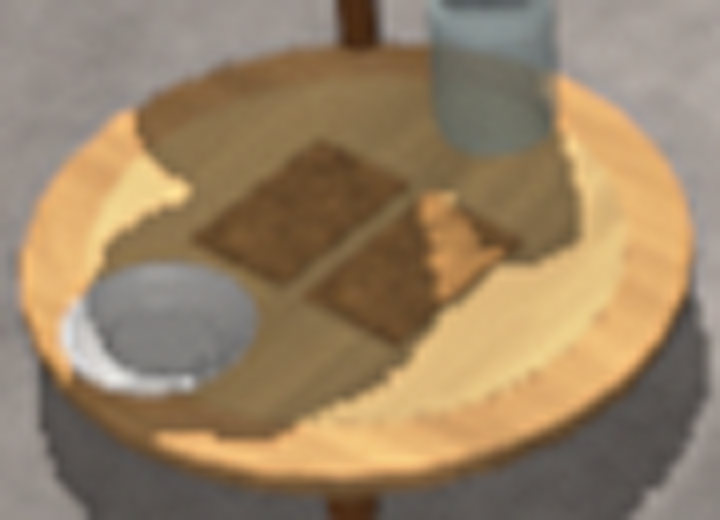

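The enlarged views give these top-face corners: small carton (176,24),(236,70),(119,153),(57,102), big carton (434,290),(518,347),(378,497),(292,432). The left pad corners are (322,138),(410,186),(286,285),(192,238). The right pad shows (520,243),(398,343),(303,292).

```bash
cat >h.py <<'E'
import numpy as np
from station import r
def ray(name,uv,z,s=None):
    i=r.camera_info(name)
    if name=="wrist":
        from scipy.spatial.transform import Rotation as R
        T=np.eye(4);T[:3,:3]=R.from_quat(s["tool_rot"]).as_matrix();T[:3,3]=s["eef_pos"];T=T@np.array(i["tool_from_camera"])
    else: T=np.array(i["T"])
    uv=np.atleast_2d(uv)
    d=np.c_[(uv[:,0]-i["cx"])/i["fx"],(uv[:,1]-i["cy"])/i["fy"],np.ones(len(uv))]@T[:3,:3].T
    return T[:3,3]+d*((z-T[2,3])/d[:,2])[:,None]
def crop(uv,o,f): return np.array(o)+(np.array(uv)+.5)/f-.5
def rect(P):
    P=P[:,:2];c=P.mean(0);e=np.roll(P,-1,0)-P
    L=np.linalg.norm(e,axis=1);
    print("centre",c.round(4),"edges",L.round(3),"angles",np.degrees(np.arctan2(e[:,1],e[:,0])).round(1))
E
python3 - <<'E'
from h import *
o=(310,225)
print("small");rect(ray("side",crop([(176,24),(236,70),(119,153),(57,102)],o,5),.024))
print("big");rect(ray("side",crop([(434,290),(518,347),(378,497),(292,432)],o,5),.030))
o=(235,160)
print("padL");rect(ray("side",crop([(322,138),(410,186),(286,285),(192,238)],o,8),.05))
print("padR");rect(ray("side",crop([(428,194),(520,243),(398,343),(303,292)],o,8),.05))
print("spoon",ray("side",crop([(237,268),(410,168)],(310,225),5),.01).round(3))
print("bowl rim L/R/bot",ray("side",crop([(76,300),(10,358)],(310,225),5),.035).round(3))
print("cup rim l/bot",ray("side",crop([(494,30),(550,70)],(310,225),5),.07).round(3))
print("jarbase",ray("side",crop([(490,155),(432,120),(550,120)],o,8),.046).round(3))
print("saucer",ray("side",crop([(90,310),(258,312),(170,262),(150,395)],o,8),.056).round(3))
print("stand rim L,R,near,far",ray("side",crop([(20,255),(695,235),(340,478),(390,43)],o,8),.046).round(3))
E
```

```text
small
centre [ 0.5414 -0.0867] edges [0.059 0.109 0.061 0.109] angles [ -90.7 -179.    89.3   -0.2]
big
centre [ 0.48   -0.3741] edges [0.063 0.141 0.064 0.141] angles [ -86.1 -173.5   93.4    6.1]
padL
centre [0.5392 0.2697] edges [0.057 0.087 0.057 0.091] angles [ -81.7 -168.9  101.8   11. ]
padR
centre [0.5513 0.2042] edges [0.057 0.086 0.057 0.087] angles [ -81.1 -169.3   99.9   10.4]
spoon [[ 0.484 -0.23   0.01 ]
 [ 0.626 -0.246  0.01 ]]
bowl rim L/R/bot [[ 0.378 -0.196  0.035]
 [ 0.32  -0.202  0.035]]
cup rim l/bot [[ 0.713 -0.235  0.07 ]
 [ 0.712 -0.283  0.07 ]]
jarbase [[0.632 0.246 0.046]
 [0.629 0.286 0.046]
 [0.67  0.247 0.046]]
saucer [[0.422 0.274 0.056]
 [0.477 0.221 0.056]
 [0.468 0.276 0.056]
 [0.409 0.21  0.056]]
stand rim L,R,near,far [[0.427 0.337 0.046]
 [0.664 0.138 0.046]
 [0.443 0.121 0.046]
 [0.652 0.346 0.046]]
```

The edges match the known carton sizes and the pads are 67 mm apart, with the stand yawed about 10.5°. I'll grip each carton loosely across its width near one end so it swings upright as I lift. First I go above the near end of the big carton.

```bash
python3 -m handwheel '[[0.4,-1.5,0,5,94],[0.8,-3,0,10,94],[1.2,-4.5,0,15,94],[1.6,-6,0,20,94],[2,-7.5,0,26.7,94]]' 3
python3 -m handwheel '[[0.4,-1.6,0,0,94],[0.8,-3.2,0,0,94],[1.2,-4.8,0,0,94],[1.6,-6.4,0,0,94],[2,-8,0,0,94]]'
python3 -m handwheel '[[0.4,-1.6,0,0,94],[0.8,-3.2,0,0,94],[1.2,-4.8,0,0,94],[1.6,-6.4,0,0,94],[2,-8,0,0,94]]'
python3 -m handwheel '[[0.3,-1.5,0,0,94],[0.6,-3,0,0,94],[0.9,-4.5,0,0,94],[1.2,-6,0,0,94],[1.45,-7.1,0,0,94]]'
python3 -m handwheel '[[0,0,-0.5,0,94],[0,0,-0.8,0,94],[0,0,-0.8,0,94],[0,0,-0.8,0,94],[0,0,-0.8,0,94]]'
python3 - <<'E'
from h import *
import cv2
s=r.state();im=r.capture("wrist");cv2.imwrite("pics/w1.png",im[:,:,::-1]);np.save("w1.npy",np.r_[s["eef_pos"],s["tool_rot"]]);print(s["eef_pos"],s["tool_rot"],s["t"])
print(ray("side",[(413,376)],.0))
E
```

```text
t: 0.65
eef_pos: [0.2608, 0.312, 0.2053]
tool_rot: [-0.057, 0.998, -0.0, 0.0]
contact_force: [1.9, -0.0, -0.3]
width: 0.094
gripper_force: 0.0
t: 1.15
eef_pos: [0.3207, 0.0721, 0.2056]
tool_rot: [-0.055, 0.998, 0.0, 0.001]
contact_force: [1.5, 0.2, -0.1]
width: 0.0941
gripper_force: 0.0
t: 1.65
eef_pos: [0.3807, -0.1683, 0.2055]
tool_rot: [-0.054, 0.999, 0.0, 0.0]
contact_force: [1.1, 1.3, -0.5]
width: 0.0941
gripper_force: 0.0
t: 2.15
eef_pos: [0.4243, -0.3821, 0.2048]
tool_rot: [-0.054, 0.999, -0.0, -0.0]
contact_force: [-0.2, 0.6, 0.2]
width: 0.094
gripper_force: 0.0
t: 2.65
eef_pos: [0.4246, -0.3787, 0.1823]
tool_rot: [-0.055, 0.998, -0.0, 0.0]
contact_force: [-0.1, 0.8, 0.1]
width: 0.0941
gripper_force: 0.0
[ 0.42459426 -0.37868555  0.18227097] [-5.49958679e-02  9.98486450e-01 -3.70410293e-04  3.56715285e-04] 2.65
[[ 0.36215247 -0.56320843  0.        ]]
```

View pics/w1.png

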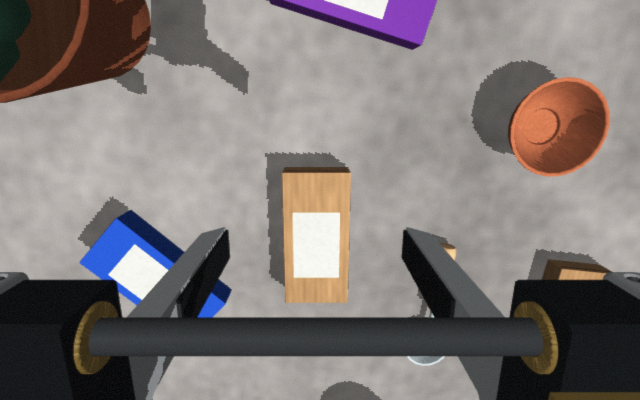

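The wrist view shows the big carton's top corners at (284,171),(350,171),(349,302),(286,302), roughly between the fingers. The blue look-alike is at the left (155,265) and a plant pot edge at (150,50).

```bash
python3 - <<'E'
from h import *
a=np.load("w1.npy");s=dict(eef_pos=a[:3],tool_rot=a[3:])
rect(ray("wrist",[(284,171),(350,171),(349,302),(286,302)],.03,s))
P=ray("wrist",[(284,171),(350,171),(349,302),(286,302)],.03,s);print(P.round(4))
print("pot",ray("wrist",[(150,40),(30,95)],.08,s).round(3),"blue",ray("wrist",[(230,292),(125,212)],.03,s).round(3))
print(ray("scene",crop([(352,150),(387,148),(368,166)],(0,0),1.25),.08).round(3))
E
```

```text
centre [ 0.4845 -0.3703] edges [0.063 0.14  0.066 0.14 ] angles [  96.3    7.3  -83.7 -174.1]
[[ 0.4185 -0.4095  0.03  ]
 [ 0.4116 -0.3472  0.03  ]
 [ 0.5504 -0.3293  0.03  ]
 [ 0.5577 -0.3952  0.03  ]]
pot [[ 0.322 -0.512  0.08 ]
 [ 0.371 -0.604  0.08 ]] blue [[ 0.552 -0.454  0.03 ]
 [ 0.476 -0.561  0.03 ]]
[[ 0.368 -0.589  0.08 ]
 [ 0.253 -0.539  0.08 ]
 [ 0.354 -0.489  0.08 ]]
```

```bash
python3 -m handwheel '[[0.08,0,-1.2,0,94],[0.08,0,-2.4,0,94],[0.08,0,-3.6,0,94],[0.08,0,-4.6,0,94],[0.08,0,-5,0,94]]'
python3 -m handwheel '[[0,0,-0.4,0,94],[0,0,-0.8,0,94],[0,0,-0.9,0,94],[0,0,-0.9,0,70],[0,0,-0.9,0,55]]' 4
python3 -m handwheel '[[0,0,0,0,50],[0,0,0,0,50],[0,0,0,0,50],[0,0,0,0,50],[0,0,0,0,50]]' 4
```

```text
t: 3.2
eef_pos: [0.4257, -0.3775, 0.0295]
tool_rot: [-0.055, 0.998, 0.002, -0.001]
contact_force: [-0.2, 0.9, 1.1]
width: 0.0943
gripper_force: 0.0
t: 3.7
eef_pos: [0.4272, -0.3798, 0.0053]
tool_rot: [-0.055, 0.999, -0.001, 0.0]
contact_force: [-0.5, 0.3, 0.3]
width: 0.0815
gripper_force: 0.0
t: 4.2
eef_pos: [0.4269, -0.3793, 0.0051]
tool_rot: [-0.055, 0.999, -0.0, 0.0]
contact_force: [0.5, 1.7, 5.8]
width: 0.0659
gripper_force: 4.0
```

```bash
python3 -m handwheel '[[0.1,0,0.4,0,50],[0.2,0,0.8,0,50],[0.35,0,1.2,0,50],[0.5,0,1.6,0,50],[0.7,0,2.0,0,50]]' 4
python3 -m handwheel '[[0.2,0,0.4,0,50],[0.4,0,0.8,0,50],[0.7,0,1.2,0,50],[1,0,1.6,0,50],[1.3,0,2,0,50]]' 4
python3 -m handwheel '[[0,0,0.4,0,50],[0,0,0.8,0,50],[0,0,1.2,0,50],[0,0,1.2,0,50],[0,0,1.2,0,50]]' 4
python3 - <<'E'
from h import *
import cv2
a=r.capture("side");w=r.capture("wrist")
cv2.imwrite("pics/l1.png",np.hstack([cv2.resize(a[160:340,240:480],None,fx=2,fy=2),cv2.resize(w,(320,200))[:,:] if 0 else cv2.resize(w[:,140:480],(306,360))])[:,:,::-1])
E
```

```text
t: 4.7
eef_pos: [0.4483, -0.3794, 0.0657]
tool_rot: [-0.055, 0.999, -0.0, 0.0]
contact_force: [0.6, 0.0, -1.5]
width: 0.0661
gripper_force: 4.0
t: 5.2
eef_pos: [0.4873, -0.3792, 0.1256]
tool_rot: [-0.055, 0.999, -0.0, 0.0]
contact_force: [-1.4, -0.4, -2.7]
width: 0.0661
gripper_force: 4.0
t: 5.7
eef_pos: [0.4865, -0.3792, 0.1608]
tool_rot: [-0.054, 0.999, -0.0, 0.0]
contact_force: [-0.2, 0.2, -2.0]
width: 0.0657
gripper_force: 4.0
```

View pics/l1.png

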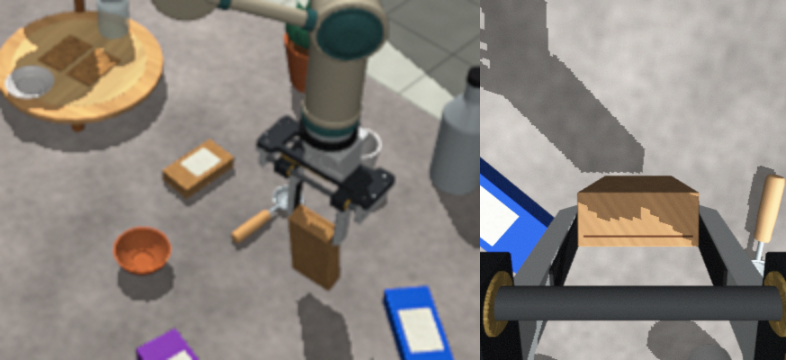

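The carton hangs upright in the grip (side view at (315,250), and the wrist view shows its top face between rows 191 and 246). I'll firm up the grip, then work out its height and offset in the hand.

```bash
python3 - <<'E'
from h import *
s=r.state()
px=[((u-480)/.9+140,v/.9) for u,v in [(578,191),(698,191),(699,246),(580,246)]]
for h in(.015,.02,.025,.03,.035):
    P=ray("wrist",px,s["eef_pos"][2]+h,s);y=np.linalg.norm(P[0]-P[1]),np.linalg.norm(P[1]-P[2]);c=P.mean(0)-s["eef_pos"];print(h,np.round(y,4),c.round(4))
print(s["eef_pos"],s["tool_rot"])
E
python3 -m handwheel '[[0,0,0,0,50],[0,0,0.5,-8,50],[0,0.5,1,-16,50],[0,1.5,1.5,-24,50],[0,2.7,2,-32,50]]' 20
```

```text
0.015 [0.0646 0.0326] [-0.0056 -0.0001  0.015 ]
0.02 [0.0626 0.0316] [-0.0077 -0.0004  0.02  ]
0.025 [0.0606 0.0306] [-0.0098 -0.0006  0.025 ]
0.03 [0.0586 0.0296] [-0.0118 -0.0009  0.03  ]
0.035 [0.0567 0.0286] [-0.0139 -0.0011  0.035 ]
[ 0.48615004 -0.37885986  0.15986903] [-5.44411534e-02  9.98516701e-01  5.71182236e-04 -4.82524796e-04]
t: 6.3
eef_pos: [0.4865, -0.2981, 0.2201]
tool_rot: [0.227, 0.974, 0.0, -0.0]
contact_force: [-0.1, 0.3, -2.3]
width: 0.0659
gripper_force: 20.0
```

```bash
python3 -m handwheel '[[0.1,1.4,0.3,-8,50],[0.2,2.8,0.3,-16,50],[0.35,4.2,0.3,-24,50],[0.5,5.6,0.3,-32,50],[0.7,7,0.3,-40,50]]' 20
python3 -m handwheel '[[0.1,1.4,0,-7,50],[0.2,2.8,0,-13.8,50],[0.35,4.2,0,-13.8,50],[0.5,5.4,0,-13.8,50],[0.6,6.4,0,-13.8,50]]' 20
python3 -m handwheel '[[0.1,0.6,0,0,50],[0.1,1.1,0,0,50],[0.1,1.1,0,0,50],[0.1,1.1,0,0,50],[0.1,1.1,0,0,50]]' 20
python3 - <<'E'
from h import *
from scipy.spatial.transform import Rotation as R
import cv2
s=r.state();y=R.from_quat(s["tool_rot"]).as_matrix()[:,1];print(s["eef_pos"],np.degrees(np.arctan2(y[1],y[0])))
d=(np.array([.540,.266])-s["eef_pos"][:2])/.03;print("left units",d)
a=r.capture("side");w=r.capture("wrist")
cv2.imwrite("pics/l2.png",np.hstack([cv2.resize(a[40:240,180:380],None,fx=2,fy=2),cv2.resize(w[:,140:480],(340,400))])[:,:,::-1])
np.save("w2.npy",np.r_[s["eef_pos"],s["tool_rot"]])
E
```

```text
t: 6.8
eef_pos: [0.5072, -0.0866, 0.2292]
tool_rot: [0.545, 0.838, -0.0, -0.0]
contact_force: [0.5, -0.3, -2.6]
width: 0.0658
gripper_force: 20.0
t: 7.3
eef_pos: [0.5255, 0.1058, 0.2291]
tool_rot: [0.639, 0.769, 0.0, -0.0]
contact_force: [-0.4, -0.7, -2.6]
width: 0.066
gripper_force: 20.0
t: 7.8
eef_pos: [0.5286, 0.1356, 0.2294]
tool_rot: [0.64, 0.768, -0.0, 0.0]
contact_force: [0.4, 0.4, -2.1]
width: 0.0661
gripper_force: 20.0
[0.52861387 0.13558656 0.22940873] 10.430235921007865
left units [0.37953751 4.34711476]
```

View pics/l2.png

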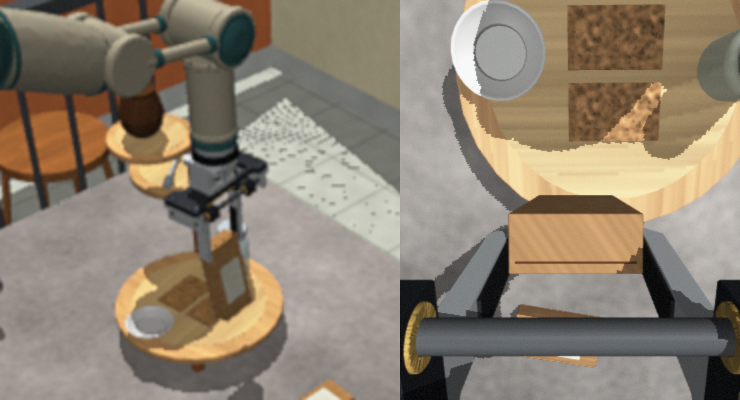

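The wrist view shows the carton's top face corners at (510,213),(642,213),(643,273),(509,273) and the lower edge of its face at row 196. Both pads are clear: left (568..664, 5..70) and right (568..660, 82..142). Next I compute the pad centres, the tilt and the offset.

```bash
python3 - <<'E'
from h import *
a=np.load("w2.npy");s=dict(eef_pos=a[:3],tool_rot=a[3:]);t=a[:3]
f=lambda L:[(u-260,v) for u,v in L]
print("padL");rect(ray("wrist",f([(568,5),(664,5),(664,70),(568,69)]),.05,s))
print("padR");rect(ray("wrist",f([(568,82),(660,82),(660,142),(568,141)]),.05,s))
n=np.array([np.cos(np.radians(100.4)),np.sin(np.radians(100.4)),0])
for h in(.012,.016,.02,.024):
    T=ray("wrist",f([(510,213),(642,213),(643,273),(509,273)]),t[2]+h,s)
    B=ray("wrist",f([(540,196),(615,196)]),t[2]+h-.14,s)
    print(h,"w",np.linalg.norm(T[0]-T[1]).round(4),np.linalg.norm(B[0]-B[1]).round(4),"top n:",((T-t)@n).round(4),"bot n",((B-t)@n).round(4))
E
```

```text
padL
centre [0.5432 0.272 ] edges [0.088 0.056 0.092 0.055] angles [  10.5  -75.9 -170.1  100.1]
padR
centre [0.5555 0.2054] edges [0.089 0.058 0.092 0.057] angles [  10.4  -76.  -170.2  100.1]
0.012 w 0.0651 0.0672 top n: [ 0.0212  0.0213 -0.0113 -0.0113] bot n [-0.0077 -0.0076]
0.016 w 0.0635 0.0663 top n: [ 0.0225  0.0226 -0.0092 -0.0092] bot n [-0.0066 -0.0065]
0.02 w 0.062 0.0654 top n: [ 0.0238  0.0238 -0.0071 -0.0071] bot n [-0.0055 -0.0055]
0.024 w 0.0604 0.0646 top n: [ 0.0251  0.0251 -0.0051 -0.0051] bot n [-0.0044 -0.0044]
```

The carton still leans about 0.2 rad because it didn't swing fully. I'll square it on a clear patch of ledge near (0.36, 0.05), let go, and take a fresh grip.

```bash
python3 -m handwheel '[[-1.1,-0.6,0,0,50],[-2.3,-1.2,0,0,50],[-3.5,-1.8,0,0,50],[-4.7,-2.4,0,0,50],[-5.6,-2.7,0,0,50]]' 20
python3 -m handwheel '[[0,0,-0.8,0,50],[0,0,-1.6,0,50],[0,0,-2.4,0,50],[0,0,-2.9,0,50],[0,0,-3.1,0,50]]' 20
python3 -m handwheel '[[0,0,-0.1,0,50],[0,0,-0.2,0,50],[0,0,-0.3,0,50],[0,0,-0.35,0,50],[0,0,-0.35,0,50]]' 20
```

```text
t: 8.4
eef_pos: [0.3581, 0.0541, 0.2294]
tool_rot: [0.64, 0.768, -0.001, 0.0]
contact_force: [-1.1, 0.6, -2.5]
width: 0.066
gripper_force: 20.0
t: 8.9
eef_pos: [0.3595, 0.0551, 0.1354]
tool_rot: [0.64, 0.768, -0.001, -0.001]
contact_force: [0.2, 0.9, -2.6]
width: 0.066
gripper_force: 20.0
t: 9.4
eef_pos: [0.3608, 0.0557, 0.1261]
tool_rot: [0.639, 0.769, 0.0, 0.0]
contact_force: [0.1, 0.3, -1.9]
width: 0.0656
gripper_force: 20.0
```

```bash
python3 -m handwheel '[[0,0,-0.05,0,50],[0,0,-0.1,0,50],[0,0,-0.15,0,50],[0,0,-0.2,0,50],[0,0,-0.2,0,50]]' 20
python3 -m handwheel '[[0,0,-0.05,0,50],[0,0,-0.1,0,50],[0,0,-0.15,0,50],[0,0,-0.2,0,50],[0,0,-0.2,0,50]]' 8
```

```text
t: 9.9
eef_pos: [0.3609, 0.0556, 0.1211]
tool_rot: [0.639, 0.769, 0.0, 0.0]
contact_force: [-1.5, 0.6, 9.5]
width: 0.0656
gripper_force: 20.0
t: 10.4
eef_pos: [0.3614, 0.0555, 0.1154]
tool_rot: [0.639, 0.769, 0.0, 0.001]
contact_force: [-1.5, -1.3, 11.5]
width: 0.0659
gripper_force: 8.0
```

```bash
python3 -m handwheel '[[0,0,0,0,50],[0.03,-0.16,0,0,50],[0.06,-0.33,0,0,50],[0.09,-0.5,0,0,50],[0.12,-0.66,0,0,50]]' 5
python3 -m handwheel '[[0.03,-0.16,0,0,50],[0.04,-0.25,0,0,50],[0.04,-0.25,0,0,50],[0.04,-0.25,0,0,50],[0.04,-0.25,0,0,50]]' 3
python3 - <<'E'
from h import *
import cv2
s=r.state();np.save("w3.npy",np.r_[s["eef_pos"],s["tool_rot"]])
a=r.capture("side");w=r.capture("wrist")
cv2.imwrite("pics/l3.png",np.hstack([cv2.resize(a[100:300,180:380],None,fx=2,fy=2),w[:,140:480]])[:,:,::-1])
E
```

```text
t: 10.9
eef_pos: [0.3645, 0.0356, 0.1139]
tool_rot: [0.64, 0.769, 0.0, 0.0]
contact_force: [0.4, 0.9, -2.1]
width: 0.0663
gripper_force: 5.0
t: 11.4
eef_pos: [0.3654, 0.0284, 0.1139]
tool_rot: [0.639, 0.769, -0.0, -0.0]
contact_force: [0.8, -0.1, -2.8]
width: 0.0662
gripper_force: 3.0
```

View pics/l3.png

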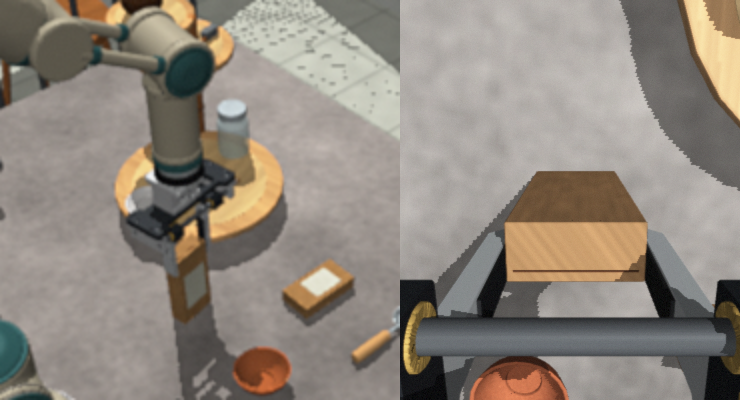

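The wrist view now shows the carton's face from row 171 (bottom edge, cols 538..614) to row 222, with the top face from row 222 to 281 (cols 506..646).

```bash
python3 - <<'E'
from h import *
a=np.load("w3.npy");s=dict(eef_pos=a[:3],tool_rot=a[3:]);t=a[:3]
f=lambda L:[(u-260,v) for u,v in L]
n=np.array([np.cos(np.radians(100.4)),np.sin(np.radians(100.4)),0])
for h in(.012,.016,.02,.024,.028):
    T=ray("wrist",f([(506,222),(646,222),(645,281),(506,281)]),t[2]+h,s)
    B=ray("wrist",f([(538,171),(614,171)]),t[2]+h-.14,s)
    print(h,"w",np.linalg.norm(T[0]-T[1]).round(4),np.linalg.norm(B[0]-B[1]).round(4),"top n:",((T-t)@n).round(4),"bot n",((B-t)@n).round(4))
E
```

```text
0.012 w 0.0695 0.0668 top n: [ 0.0165  0.0166 -0.0158 -0.0159] bot n [0.0152 0.0153]
0.016 w 0.0678 0.066 top n: [ 0.0179  0.018  -0.0136 -0.0137] bot n [0.0159 0.016 ]
0.02 w 0.0662 0.0651 top n: [ 0.0193  0.0194 -0.0115 -0.0115] bot n [0.0167 0.0168]
0.024 w 0.0645 0.0642 top n: [ 0.0207  0.0208 -0.0093 -0.0094] bot n [0.0175 0.0176]
0.028 w 0.0628 0.0633 top n: [ 0.0221  0.0222 -0.0071 -0.0072] bot n [0.0183 0.0184]
```

Nearly plumb now (about 0.02 rad). I'll release it to settle, centre the tool on it, and regrip firmly.

```bash
python3 -m handwheel '[[0,0,0,0,66],[0,0,0,0,68],[0,0,0,0,72],[0,0,0,0,76],[0,0,0,0,76]]' 3
python3 -m handwheel '[[-0.02,0.13,0,0,76],[-0.02,0.13,0,0,76],[-0.02,0.13,0,0,70],[-0.02,0.13,0,0,64],[-0.02,0.13,0,0,50]]' 5
python3 -m handwheel '[[0,0,0,0,50],[0,0,0,0,50],[0,0,0,0,50],[0,0,0,0,50],[0,0,0,0,50]]' 25
python3 -m handwheel '[[0,0,0.5,0,50],[0,0,1.2,0,50],[0,0,2.2,0,50],[0,0,3.2,0,50],[0,0,3.6,0,50]]' 25
python3 - <<'E'
from h import *
import cv2
s=r.state();np.save("w4.npy",np.r_[s["eef_pos"],s["tool_rot"]])
w=r.capture("wrist");cv2.imwrite("pics/w4.png",w[:,:,::-1])
# row edges along the central columns
g=cv2.GaussianBlur(cv2.cvtColor(w,cv2.COLOR_RGB2GRAY),(1,5),0)[:,300:330].mean(1)
d=np.diff(g);k=[i for i in range(140,300) if abs(d[i])>4 and abs(d[i])==abs(d[i-3:i+4]).max()];print([(i,round(d[i],1)) for i in k])
E
```

```text
t: 12.0
eef_pos: [0.3657, 0.0283, 0.1141]
tool_rot: [0.64, 0.769, 0.0, 0.0]
contact_force: [-0.4, -1.6, 0.3]
width: 0.076
gripper_force: 0.0
t: 12.5
eef_pos: [0.3649, 0.0323, 0.114]
tool_rot: [0.64, 0.769, 0.0, 0.0]
contact_force: [0.8, 0.3, 0.5]
width: 0.0659
gripper_force: 5.0
t: 13.0
eef_pos: [0.3649, 0.0323, 0.114]
tool_rot: [0.64, 0.769, 0.0, -0.0]
contact_force: [0.4, 0.3, -0.4]
width: 0.0659
gripper_force: 25.0
t: 13.5
eef_pos: [0.3661, 0.032, 0.2242]
tool_rot: [0.64, 0.769, 0.001, 0.002]
contact_force: [-0.2, 1.1, -2.6]
width: 0.0659
gripper_force: 25.0
[(175, np.float64(-27.0)), (237, np.float64(25.3)), (285, np.float64(28.6)), (290, np.float64(-15.6)), (294, np.float64(24.7))]
```

```bash
python3 - <<'E'
from h import *
a=np.load("w4.npy");s=dict(eef_pos=a[:3],tool_rot=a[3:]);t=a[:3]
n=np.array([np.cos(np.radians(100.4)),np.sin(np.radians(100.4)),0])
print("top",((ray("wrist",[(315,237.5),(315,294.5)],t[2]+.026,s)-t)@n).round(4),"bot",((ray("wrist",[(315,175.5)],t[2]+.026-.14,s)-t)@n).round(4))
for c in([.541,.271],[.543,.272]): print((np.array(c)-t[:2])/.03)
E
```

```text
top [ 0.0139 -0.0154] bot [0.0139]
[5.8297463  7.96557443]
[5.89641296 7.99890777]
```

Upright and centred in the grip. Carrying it to the left pad.

```bash
python3 -m handwheel '[[0.9,1.2,0,0,50],[1.9,2.5,0,0,50],[2.9,3.8,0,0,50],[3.7,5,0,0,50],[4.3,5.8,0,0,50]]' 25
python3 -m handwheel '[[0.4,0.6,0,0,50],[0.8,1.1,0,0,50],[1.2,1.6,0,0,50],[1.5,2,0,0,50],[1.55,2.17,0,0,50]]' 25
python3 -m handwheel '[[0,0,-0.4,0,50],[0,0,-0.9,0,50],[0,0,-1.4,0,50],[0,0,-1.7,0,50],[0,0,-1.8,0,50]]' 25
python3 -c "
from station import r;print(r.state()['eef_pos'])"
```

```text
t: 14.05
eef_pos: [0.4947, 0.2086, 0.2203]
tool_rot: [0.639, 0.769, -0.001, -0.001]
contact_force: [1.0, -0.7, -2.2]
width: 0.0661
gripper_force: 25.0
t: 14.55
eef_pos: [0.541, 0.2721, 0.2206]
tool_rot: [0.639, 0.769, -0.001, -0.0]
contact_force: [-0.7, 0.2, -3.3]
width: 0.0662
gripper_force: 25.0
t: 15.05
eef_pos: [0.539, 0.2704, 0.1664]
tool_rot: [0.64, 0.769, -0.001, -0.001]
contact_force: [0.5, 0.7, -1.2]
width: 0.0659
gripper_force: 25.0
[0.5390342  0.27037497 0.1664    ]
```

```bash
python3 -m handwheel '[[0.05,0,-0.05,0,50],[0.05,0,-0.08,0,50],[0.05,0,-0.1,0,50],[0.05,0,-0.1,0,50],[0.05,0,-0.1,0,50]]' 25
python3 -m handwheel '[[0,0,0,0,50],[0,0,0,0,50],[0,0,0,0,66],[0,0,0,0,70],[0,0,0,0,76]]' 4
python3 -m handwheel '[[0,0,0,0,78],[0,0,0.3,0,78],[0,0,0.8,0,78],[0,0,1.5,0,78],[0,0,2,0,78]]' 4
python3 - <<'E'
from h import *
import cv2
s=r.state();np.save("w5.npy",np.r_[s["eef_pos"],s["tool_rot"]]);print(s["eef_pos"])
w=r.capture("wrist");a=r.capture("side");cv2.imwrite("pics/w5.png",w[:,:,::-1]);cv2.imwrite("pics/s5.png",a[:,:,::-1])
g=cv2.GaussianBlur(cv2.cvtColor(w,cv2.COLOR_RGB2GRAY),(1,5),0)[:,300:330].mean(1)
d=np.diff(g);k=[i for i in range(140,300) if abs(d[i])>4 and abs(d[i])==abs(d[i-3:i+4]).max()];print([(i,round(d[i],1)) for i in k])
E
```

```text
t: 15.55
eef_pos: [0.5421, 0.2714, 0.1654]
tool_rot: [0.639, 0.769, 0.0, 0.0]
contact_force: [1.0, 0.3, -1.3]
width: 0.0661
gripper_force: 25.0
t: 16.05
eef_pos: [0.5423, 0.2715, 0.1655]
tool_rot: [0.64, 0.769, 0.0, 0.0]
contact_force: [-0.1, -0.2, 0.2]
width: 0.0745
gripper_force: 0.0
t: 16.55
eef_pos: [0.5425, 0.2716, 0.2271]
tool_rot: [0.64, 0.769, 0.001, 0.001]
contact_force: [-0.2, -0.6, 0.6]
width: 0.0778
gripper_force: 0.0
[0.54248739 0.2715547  0.22709296]
[(147, np.float64(-17.2)), (164, np.float64(-15.5)), (201, np.float64(14.0)), (238, np.float64(15.3)), (253, np.float64(7.4)), (261, np.float64(18.8))]
```

```bash
python3 - <<'E'
from h import *
a=np.load("w5.npy");s=dict(eef_pos=a[:3],tool_rot=a[3:]);t=a[:3]
n=np.array([np.cos(np.radians(100.4)),np.sin(np.radians(100.4)),0])
L=np.array([.5415,.271,0])
for rw in(164.5,201.5,238.5,261.5):
  print(rw,[float(((ray("wrist",[(315,rw)],z,s)-L)@n).round(4)[0]) for z in(.19,.05)])
import cv2
a=cv2.imread("pics/s5.png");w=cv2.imread("pics/w5.png")
cv2.imwrite("pics/v5.png",np.hstack([cv2.resize(a[60:230,220:340],(424,600)),cv2.resize(w[100:340,165:465],(375,300)).repeat(2,0)[:600]]))
b=a
E
```

```text
164.5 [0.0372, 0.0128]
201.5 [0.0136, -0.0262]
238.5 [-0.0115, -0.0675]
261.5 [-0.0278, -0.0944]
```

The big carton stands upright and centred: its top edge is at +13.6 mm and its bottom edge at +12.8 mm, against the expected +15 mm. Next is the small carton. I'll tip it up along an arc about its far edge so it stands up in one motion.

```bash
python3 -m handwheel '[[0,-0.2,0.6,0,78],[-0.1,-1.4,0.6,0,84],[-0.3,-2.8,0.6,4,94],[-0.5,-4.3,0.4,12,94],[-0.7,-5.8,0.2,20,94]]' 3
python3 -m handwheel '[[-0.1,-1.4,0,8,94],[-0.3,-2.8,0,16,94],[-0.5,-4.1,0,24,94],[-0.6,-5.3,0,32,94],[-0.7,-6.1,0,40,94]]'
python3 -m handwheel '[[0,0,-0.3,8,94],[0,0,-0.7,16,94],[0,0,-1.2,19.2,94],[0,0,-1.2,19.2,94],[0,0,-1.2,19.2,94]]'
python3 - <<'E'
from h import *
import cv2
s=r.state();np.save("w6.npy",np.r_[s["eef_pos"],s["tool_rot"]]);print(s["eef_pos"],s["tool_rot"])
w=r.capture("wrist");cv2.imwrite("pics/w6.png",w[:,:,::-1])
c=ray("wrist",[(0,0)],0,s)
# carton outline: tan saturation mask
hsv=cv2.cvtColor(w,cv2.COLOR_RGB2HSV);m=((hsv[...,1]>90)&(hsv[...,2]>120)&(hsv[...,0]>8)&(hsv[...,0]<25)).astype(np.uint8)
m=cv2.morphologyEx(m,cv2.MORPH_CLOSE,np.ones((25,25)))
for k in cv2.findContours(m,0,2)[0]:
    if cv2.contourArea(k)>2500:
        q=cv2.boxPoints(cv2.minAreaRect(k));print(q.round(1).tolist());rect(ray("wrist",q,.024,s))
E
```

```text
t: 17.15
eef_pos: [0.5204, 0.0965, 0.2305]
tool_rot: [0.494, 0.869, -0.0, 0.0]
contact_force: [0.4, 0.2, 0.1]
width: 0.0936
gripper_force: 0.0
t: 17.65
eef_pos: [0.4993, -0.0874, 0.2306]
tool_rot: [0.168, 0.986, -0.0, -0.0]
contact_force: [1.0, -0.0, -0.1]
width: 0.0943
gripper_force: 0.0
t: 18.15
eef_pos: [0.4998, -0.085, 0.1949]
tool_rot: [0.004, 1.0, 0.0, -0.0]
contact_force: [0.1, 0.2, 0.5]
width: 0.0937
gripper_force: 0.0
[ 0.49976081 -0.08502276  0.19488134] [ 4.18452712e-03  9.99991137e-01  1.76429902e-04 -4.28475659e-04]
[[287.0, 168.0], [346.0, 168.0], [346.0, 267.0], [287.0, 267.0]]
centre [ 0.5448 -0.084 ] edges [0.059 0.108 0.064 0.108] angles [ 89.5   0.8 -90.5 178.4]
[[487.0, 68.0], [639.0, 68.0], [639.0, 313.0], [487.0, 313.0]]
centre [0.5278 0.1691] edges [0.142 0.266 0.17  0.261] angles [  89.5   12.8  -90.5 -173.4]
[[172.0, 0.0], [274.0, 0.0], [274.0, 66.0], [172.0, 66.0]]
centre [ 0.366  -0.1678] edges [0.091 0.055 0.095 0.056] angles [ 89.5  -2.2 -90.5 173.6]
```

```bash
python3 -m handwheel '[[0.07,0,-1.3,0,94],[0.07,0,-2.6,0,94],[0.07,0,-3.9,0,94],[0.07,0,-4.9,0,94],[0.07,0,-5.4,0,94]]'
python3 -m handwheel '[[0,0,-0.5,0,94],[0,0,-0.9,0,90],[0,0,-0.9,0,75],[0,0,-0.9,0,60],[0,0,-0.9,0,45]]' 3
python3 -m handwheel '[[0,0,0,0,45],[0,0,0,0,45],[0,0,0,0,45],[0,0,0,0,45],[0,0,0,0,45]]' 3
```

```text
t: 18.7
eef_pos: [0.5011, -0.0846, 0.0312]
tool_rot: [0.004, 1.0, 0.0, -0.001]
contact_force: [0.1, -0.5, 0.4]
width: 0.094
gripper_force: 0.0
t: 19.2
eef_pos: [0.503, -0.0853, 0.007]
tool_rot: [0.004, 1.0, -0.0, 0.001]
contact_force: [-0.1, -0.1, -0.1]
width: 0.0696
gripper_force: 0.0
t: 19.7
eef_pos: [0.5028, -0.0852, 0.0066]
tool_rot: [0.004, 1.0, -0.0, 0.001]
contact_force: [1.4, 0.8, 5.3]
width: 0.0601
gripper_force: 3.0
```

```bash
python3 -m handwheel '[[0.07,0,0.35,0,45],[0.2,0,0.75,0,45],[0.4,0,1.15,0,45],[0.65,0,1.5,0,45],[0.95,0,1.82,0,45]]' 3
python3 -m handwheel '[[0.35,0,0.3,0,45],[0.7,0,0.53,0,45],[1.05,0,0.7,0,45],[1.4,0,0.82,0,45],[1.75,0,0.88,0,45]]' 3
python3 -m handwheel '[[0.3,0,0.03,0,45],[0.6,0,0.06,0,45],[0.9,0,0.06,0,45],[0.9,0,0.06,0,45],[0.9,0,0.06,0,45]]' 3
python3 - <<'E'
from h import *
import cv2
s=r.state();np.save("w7.npy",np.r_[s["eef_pos"],s["tool_rot"]]);t=s["eef_pos"]
w=r.capture("wrist");a=r.capture("side");cv2.imwrite("pics/l7.png",np.hstack([cv2.resize(a[100:300,240:440],None,fx=2,fy=2),w[:,140:480]])[:,:,::-1])
E
```

```text
t: 20.2
eef_pos: [0.5303, -0.0851, 0.0612]
tool_rot: [0.004, 1.0, 0.0, -0.001]
contact_force: [-0.1, -0.5, -1.6]
width: 0.06
gripper_force: 3.0
t: 20.7
eef_pos: [0.5838, -0.0851, 0.0872]
tool_rot: [0.004, 1.0, 0.0, -0.0]
contact_force: [0.4, 0.1, -0.9]
width: 0.06
gripper_force: 3.0
t: 21.2
eef_pos: [0.6098, -0.085, 0.0885]
tool_rot: [0.004, 1.0, 0.0, -0.001]
contact_force: [0.1, -0.8, -0.7]
width: 0.06
gripper_force: 3.0
```

View pics/l7.png

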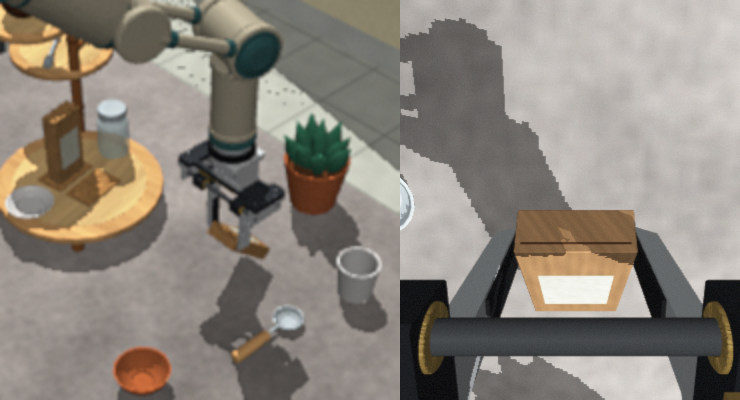

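The big carton stands upright on the left pad in the side view (65,145). The small carton is still tilted in the grip: in the wrist view its end face spans rows 210 to about 254 and its panel face runs down to row 310 (cols 537..619). I'll fit the tilt.

```bash
cat > fit.py <<'E'
from h import *
from scipy.optimize import least_squares
i=r.camera_info("wrist");M=np.linalg.inv(np.array(i["tool_from_camera"]))
def proj(P):  # tool-frame points
    q=P@M[:3,:3].T+M[:3,3];return np.c_[i["fx"]*q[:,0]/q[:,2]+i["cx"],i["fy"]*q[:,1]/q[:,2]+i["cy"]]
# small carton seen: a=angle of long axis from tool z towards -x ; (x0,z0)= centre of gripped end face
def pts(p):
    a,x0,z0,y0=p;L=np.array([-np.sin(a),0,np.cos(a)]);N=np.array([-np.cos(a),0,-np.sin(a)]) # N: panel side normal
    o=np.array([x0,y0,z0]);Y=np.array([0,.03,0]);e=o
    return np.array([e-.012*N-Y,e-.012*N+Y,e+.012*N-Y,e+.012*N+Y,e+.012*N+.11*L-Y,e+.012*N+.11*L+Y]),o+.055*L
E
python3 - <<'E'
from fit import *
uv=np.array([(516,210),(636,210),(515,252),(638,254),(537,310),(619,310)])-[260,0]
f=least_squares(lambda p:(proj(pts(p)[0])-uv).ravel(),[.5,.01,-.03,0])
P,c=pts(f.x);print("tilt",np.degrees(f.x[0]),f.x,"rms",np.sqrt(f.fun@f.fun/12));print("tool x,z of far panel edge",P[4],"far lower edge",P[4]-.024*np.array([-np.cos(f.x[0]),0,-np.sin(f.x[0])]),"centre",c)
E
```

```text
tilt 46.428011986678385 [ 8.10321674e-01  1.17977033e-02 -1.34815731e-02  7.80660844e-04] rms 1.2527448792292353
tool x,z of far panel edge [-0.07616946 -0.02921934  0.05364352] far lower edge [-0.05962709 -0.02921934  0.07103173] centre [-0.02805029  0.00078066  0.02442802]
```

It's at 46°, with its far edge about 17 mm off the ledge. I'll back off, press that edge onto the ledge, and arc over it.

```bash
python3 -m handwheel '[[-0.8,0,0.2,0,45],[-1.6,0,0.2,0,45],[-2.4,0,0.2,0,45],[-3.1,0,0.2,0,45],[-3.3,0,0,0,45]]' 3
python3 -m handwheel '[[0,0,-0.2,0,45],[0,0,-0.4,0,45],[0,0,-0.58,0,45],[0,0,-0.7,0,45],[0,0,-0.7,0,45]]' 3
python3 -m handwheel '[[0.3,0,0.16,0,45],[0.57,0,0.3,0,45],[0.85,0,0.4,0,45],[1.12,0,0.5,0,45],[1.4,0,0.55,0,45]]' 3
python3 -m handwheel '[[0.3,0,0.05,0,45],[0.55,0,0.05,0,45],[0.78,0,0.05,0,45],[1.0,0,0.02,0,45],[1.25,0,-0.03,0,45]]' 3
python3 - <<'E'
from h import *
import cv2
s=r.state();np.save("w8.npy",np.r_[s["eef_pos"],s["tool_rot"]])
w=r.capture("wrist");cv2.imwrite("pics/w8.png",w[:,:,::-1])
hsv=cv2.cvtColor(w,cv2.COLOR_RGB2HSV)
for v in range(140,320,6):
    row=w[v,310:322].mean(0).astype(int);m=(hsv[v,:,1]>70)&(hsv[v,:,0]>5)&(hsv[v,:,0]<25);c=np.where(m[200:430])[0]+200
    print(v,row.tolist(),(c.min(),c.max(),len(c)) if len(c) else None)
E
```

```text
t: 21.8
eef_pos: [0.5088, -0.0849, 0.0894]
tool_rot: [0.004, 1.0, 0.0, -0.0]
contact_force: [1.1, 0.8, -0.9]
width: 0.0599
gripper_force: 3.0
t: 22.3
eef_pos: [0.5115, -0.0851, 0.0671]
tool_rot: [0.004, 1.0, 0.0, -0.0]
contact_force: [1.0, -0.2, -0.0]
width: 0.0598
gripper_force: 3.0
t: 22.8
eef_pos: [0.5544, -0.0852, 0.0849]
tool_rot: [0.004, 1.0, -0.0, 0.001]
contact_force: [-0.4, 0.3, 0.1]
width: 0.0601
gripper_force: 3.0
t: 23.3
eef_pos: [0.591, -0.0851, 0.0833]
tool_rot: [0.004, 1.0, 0.0, -0.0]
contact_force: [-0.2, 0.2, -1.1]
width: 0.0602
gripper_force: 3.0
140 [190, 186, 181] None
146 [192, 187, 183] None
152 [192, 187, 184] None
158 [194, 189, 185] None
164 [196, 191, 187] None
170 [196, 191, 186] None
176 [194, 188, 185] None
182 [195, 190, 186] None
188 [195, 190, 187] None
194 [196, 191, 187] None
200 [188, 184, 180] None
206 [124, 95, 65] (np.int64(257), np.int64(374), 118)
212 [124, 94, 64] (np.int64(256), np.int64(375), 120)
218 [125, 95, 65] (np.int64(255), np.int64(375), 121)
224 [127, 97, 66] (np.int64(255), np.int64(376), 122)
230 [128, 98, 67] (np.int64(254), np.int64(376), 123)
236 [83, 58, 40] (np.int64(254), np.int64(377), 124)
242 [127, 97, 67] (np.int64(252), np.int64(378), 127)
248 [183, 142, 98] (np.int64(252), np.int64(378), 127)
254 [198, 155, 107] (np.int64(255), np.int64(376), 122)
260 [201, 157, 109] (np.int64(257), np.int64(373), 117)
266 [198, 154, 107] (np.int64(260), np.int64(370), 111)
272 [240, 241, 233] (np.int64(263), np.int64(368), 30)
278 [242, 243, 235] (np.int64(265), np.int64(365), 28)
284 [241, 242, 234] (np.int64(268), np.int64(363), 26)
290 [241, 242, 235] (np.int64(239), np.int64(361), 26)
296 [244, 245, 238] (np.int64(272), np.int64(358), 23)
302 [197, 154, 107] (np.int64(274), np.int64(356), 83)
308 [203, 198, 194] None
314 [200, 196, 192] None
```

```bash
python3 - <<'E'
from fit import *
uv=np.array([(257,203),(374,203),(252,248),(379,248),(275,306),(355,306)])
f=least_squares(lambda p:(proj(pts(p)[0])-uv).ravel(),[.5,.01,-.03,0])
P,c=pts(f.x);print("tilt",np.degrees(f.x[0]),f.x,"rms",np.sqrt(f.fun@f.fun/12));print("far lower edge",P[4]-.024*np.array([-np.cos(f.x[0]),0,-np.sin(f.x[0])]),"centre",c)
E
```

```text
tilt 46.16775058004857 [ 8.05779256e-01  1.51458175e-02 -1.41553157e-02  6.86012915e-05] rms 0.4651894117764493
far lower edge [-0.05589435 -0.0299314   0.07068156] centre [-2.45295620e-02  6.86012915e-05  2.39348965e-02]
```

Still 46°, because pad friction holds it against its small gravity torque. I'll lift clear and swing it upright with a quick reversal.

```bash
python3 -m handwheel '[[-0.1,0,0.3,0,45],[-0.3,0,0.8,0,45],[-0.6,0,1.3,0,45],[-1.0,0,1.6,0,45],[-1.5,0,1.7,0,45]]' 3
python3 -m handwheel '[[-0.8,0,0,0,45],[-2.0,0,0,0,45],[-3.5,0,0,0,45],[-2.0,0,0.8,0,45],[-0.5,0,1.6,0,45]]' 3
python3 -m handwheel '[[0.8,0,0.3,0,45],[1.4,0,0.3,0,45],[1.7,0,0.3,0,45],[1.8,0,0.3,0,45],[1.8,0,0.3,0,45]]' 3
cat > look.py <<'E'
from h import *
import cv2,sys
s=r.state();np.save("w9.npy",np.r_[s["eef_pos"],s["tool_rot"]]);print(s["eef_pos"],s["t"])
w=r.capture("wrist");cv2.imwrite(sys.argv[1],w[:,:,::-1])
hsv=cv2.cvtColor(w,cv2.COLOR_RGB2HSV)
for v in range(120,316,6):
    row=w[v,310:322].mean(0).astype(int);m=(hsv[v,:,1]>70)&(hsv[v,:,0]>5)&(hsv[v,:,0]<25);c=np.where(m[245:390])[0]+245
    if len(c): print(v,row[0],c.min(),c.max(),len(c))
E
python3 look.py pics/w9.png
```

```text
t: 23.85
eef_pos: [0.5454, -0.0854, 0.1367]
tool_rot: [0.004, 1.0, -0.0, 0.002]
contact_force: [0.3, -0.4, -1.4]
width: 0.0601
gripper_force: 3.0
t: 24.35
eef_pos: [0.5163, -0.0821, 0.1763]
tool_rot: [0.004, 1.0, 0.002, -0.009]
contact_force: [2.7, -0.5, 1.7]
width: 0.0599
gripper_force: 3.0
t: 24.85
eef_pos: [0.5816, -0.085, 0.19]
tool_rot: [0.004, 1.0, 0.0, -0.001]
contact_force: [0.1, -0.1, 0.0]
width: 0.0599
gripper_force: 3.0
[ 0.5815967  -0.08500404  0.19004   ] 24.85
192 66 274 356 83
198 65 266 365 100
204 73 257 374 118
210 129 255 376 122
216 129 255 376 122
222 129 255 376 122
228 131 255 376 122
234 131 255 376 122
240 202 254 377 124
246 215 254 376 123
252 198 256 375 73
```

```bash
cat >> fit.py <<'E'
def ptsB(p): # end face corners + far edge of unseen (ledge) face
    a,x0,z0,y0=p;P,c=pts(p);L=np.array([-np.sin(a),0,np.cos(a)])
    return np.vstack([P[:4],P[0]+.11*L,P[1]+.11*L]),c
def fitB(uv,wt=1):
    f=least_squares(lambda p:(proj(ptsB(p)[0])-uv).ravel(),[.0,.0,-.02,0])
    P,c=ptsB(f.x);print("tilt deg",np.degrees(f.x[0]).round(1),"end x0,z0",f.x[1:3].round(4),"rms",np.sqrt(f.fun@f.fun/12).round(2),"bottom corners x,z",P[4,[0,2]].round(4),"centre",c.round(4))
E
python3 - <<'E'
from fit import *
import cv2
w=cv2.imread("pics/w9.png").astype(int)
print([(v,w[v,300:330,2].mean().astype(int)) for v in list(range(182,212,2))+list(range(244,262,2))])
for b in(277,278): fitB(np.array([(256,206),(376,206),(254,254),(378,254),(b,189.5),(630-b,189.5)]))
E
```

```text
[(182, np.int64(187)), (184, np.int64(187)), (186, np.int64(186)), (188, np.int64(153)), (190, np.int64(65)), (192, np.int64(66)), (194, np.int64(65)), (196, np.int64(65)), (198, np.int64(65)), (200, np.int64(65)), (202, np.int64(63)), (204, np.int64(74)), (206, np.int64(129)), (208, np.int64(130)), (210, np.int64(130)), (244, np.int64(131)), (246, np.int64(211)), (248, np.int64(213)), (250, np.int64(211)), (252, np.int64(195)), (254, np.int64(190)), (256, np.int64(193)), (258, np.int64(194)), (260, np.int64(196))]
tilt deg 9.9 end x0,z0 [ 0.0126 -0.0148] rms 0.86 bottom corners x,z [0.0056 0.0957] centre [0.0032 0.0003 0.0394]
tilt deg 9.8 end x0,z0 [ 0.0124 -0.0144] rms 0.87 bottom corners x,z [0.0054 0.0961] centre [0.003  0.0003 0.0398]
```

Now it's only 10° off. I'll square it on the ledge the same way as the big one.

```bash
python3 -m handwheel '[[0,0,-0.6,0,45],[0,0,-1.4,0,45],[0,0,-2.2,0,45],[0,0,-2.8,0,45],[0,0,-3.0,0,45]]' 10
python3 -m handwheel '[[0,0,-0.08,0,45],[0,0,-0.16,0,45],[0,0,-0.24,0,45],[0,0,-0.3,0,45],[0,0,-0.3,0,45]]' 8
python3 -m handwheel '[[0,0,0,0,45],[0.12,0,-0.02,0,45],[0.24,0,-0.04,0,45],[0.36,0,-0.06,0,45],[0.48,0,-0.08,0,45]]' 4
python3 -m handwheel '[[0.02,0,0,0,45],[0.02,0,0,0,45],[0.02,0,0,0,45],[0.02,0,0,0,45],[0.02,0,0,0,45]]' 3
python3 look.py pics/w10.png; python3 - <<'E'
import cv2
w=cv2.imread("pics/w10.png").astype(int)
g=w[:,300:330,2].mean(1);print([(v,int(g[v+1]),int(g[v-1])) for v in range(130,290) if abs(g[v+1]-g[v-1])>25])
E
```

```text
t: 25.4
eef_pos: [0.5801, -0.0847, 0.0986]
tool_rot: [0.004, 1.0, 0.001, -0.002]
contact_force: [-0.2, -0.1, -1.0]
width: 0.0599
gripper_force: 10.0
t: 25.9
eef_pos: [0.5847, -0.0854, 0.0937]
tool_rot: [0.004, 1.0, -0.0, 0.002]
contact_force: [0.6, 1.1, 5.9]
width: 0.0597
gripper_force: 8.0
t: 26.4
eef_pos: [0.5986, -0.0854, 0.0902]
tool_rot: [0.004, 1.0, -0.0, 0.001]
contact_force: [0.7, -1.0, 4.1]
width: 0.0599
gripper_force: 4.0
t: 26.9
eef_pos: [0.5978, -0.0854, 0.0891]
tool_rot: [0.004, 1.0, -0.0, 0.0]
contact_force: [1.4, -1.8, 4.3]
width: 0.0597
gripper_force: 3.0
[ 0.59780651 -0.08535155  0.08914411] 26.9
174 82 276 354 79
180 82 273 358 86
186 82 269 361 93
192 79 265 365 101
198 82 262 369 108
204 78 258 372 115
210 78 255 376 122
216 135 253 378 126
222 134 253 378 126
228 135 253 378 126
234 136 253 377 125
240 142 253 377 125
246 225 253 378 126
252 221 253 377 125
258 217 254 377 124
[(172, 82, 110), (211, 108, 79), (212, 130, 82), (213, 136, 108), (246, 195, 169), (248, 160, 195), (249, 99, 194), (250, 118, 160), (251, 196, 99), (252, 203, 118)]
```

```bash
python3 - <<'E'
from fit import *
fitB(np.array([(254.5,212),(377,212),(252.5,260.5),(378.5,260.5),(274.5,171.5),(355.5,171.5)]))
E
```

```text
tilt deg 1.1 end x0,z0 [ 0.0112 -0.0198] rms 1.4 bottom corners x,z [0.0211 0.0904] centre [0.0101 0.0001 0.0352]
```

Upright to 1° with its bottom on the ledge. Release, centre by 9 mm, regrip firmly, and lift.

```bash
python3 -m handwheel '[[0,0,0,0,60],[0,0,0,0,62],[0,0,0,0,66],[0,0,0,0,72],[0,0,0,0,72]]' 3
python3 -m handwheel '[[-0.15,0,0,0,72],[-0.3,0,0,0,72],[-0.3,0,0,0,70],[-0.3,0,0,0,60],[-0.3,0,0,0,45]]' 5
python3 -m handwheel '[[0,0,0,0,45],[0,0,0,0,45],[0,0,0,0,45],[0,0,0,0,45],[0,0,0,0,45]]' 25
python3 -m handwheel '[[0,0,0.5,0,45],[0,0,1.3,0,45],[0,0,2.4,0,45],[0,0,3.3,0,45],[0,0,3.6,0,45]]' 25
python3 look.py pics/w11.png; python3 - <<'E'
import cv2
w=cv2.imread("pics/w11.png").astype(int)
g=w[:,300:330,2].mean(1);print([(v,int(g[v+1]),int(g[v-1])) for v in range(130,300) if abs(g[v+1]-g[v-1])>25])
E
```

```text
t: 27.45
eef_pos: [0.5973, -0.0848, 0.0886]
tool_rot: [0.004, 1.0, 0.0, -0.001]
contact_force: [0.6, 0.4, -0.4]
width: 0.0717
gripper_force: 0.0
t: 27.95
eef_pos: [0.589, -0.0852, 0.0892]
tool_rot: [0.004, 1.0, 0.0, 0.0]
contact_force: [-0.3, -0.4, 0.9]
width: 0.0605
gripper_force: 5.0
t: 28.45
eef_pos: [0.589, -0.0851, 0.0892]
tool_rot: [0.004, 1.0, 0.0, 0.0]
contact_force: [-0.9, -0.6, 0.9]
width: 0.06
gripper_force: 25.0
t: 28.95
eef_pos: [0.5904, -0.0855, 0.1998]
tool_rot: [0.004, 1.0, -0.001, 0.002]
contact_force: [0.6, 0.3, -1.6]
width: 0.0598
gripper_force: 25.0
[ 0.59037055 -0.08546298  0.19983864] 28.95
186 79 277 354 78
192 77 274 356 83
198 78 271 359 89
204 77 268 362 95
210 76 265 365 101
216 78 263 368 106
222 77 260 371 112
228 76 257 374 118
234 122 254 377 124
240 164 253 377 125
246 219 253 377 125
252 220 253 377 125
258 222 254 377 124
264 222 254 376 123
270 124 254 376 123
276 220 255 375 121
[(182, 156, 186), (183, 91, 184), (184, 78, 156), (233, 122, 79), (234, 128, 99), (268, 176, 221), (269, 123, 216), (270, 136, 176), (271, 212, 123), (272, 220, 136)]
```

```bash
python3 - <<'E'
from fit import *
fitB(np.array([(253.5,233.5),(377.5,233.5),(253,280),(377,280),(276.5,183),(354.5,183)]))
E
python3 -m handwheel '[[-0.1,0.3,0.2,-8,45],[-0.3,0.9,0.2,-16,45],[-0.5,1.6,0.2,-24,45],[-0.7,2.3,0.2,-32,45],[-0.9,3,0.2,-40,45]]' 25
python3 -m handwheel '[[-0.1,0.7,0,-8,45],[-0.2,1.4,0,-16,45],[-0.3,2.1,0,-24,45],[-0.3,2.7,0,-32,45],[-0.3,3.2,0,-39.2,45]]' 25
python3 -m handwheel '[[0,0.7,0,0,45],[0,1.5,0,0,45],[0,2.3,0,0,45],[0,2.9,0,0,45],[0,3.2,0,0,45]]' 25
python3 -m handwheel '[[0,0.2,0,0,45],[0,0.2,0,0,45],[0,0.2,0,0,45],[0,0.2,0,0,45],[0,0.2,0,0,45]]' 25
python3 - <<'E'
from h import *
from scipy.spatial.transform import Rotation as R
s=r.state();y=R.from_quat(s["tool_rot"]).as_matrix()[:,1];print(s["eef_pos"],np.degrees(np.arctan2(y[1],y[0])),(np.array([.5537,.2045,.139])-s["eef_pos"])/.03)
E
```

```text
tilt deg 0.4 end x0,z0 [ 0.0011 -0.021 ] rms 0.69 bottom corners x,z [0.0124 0.089 ] centre [0.0007 0.     0.034 ]
t: 29.5
eef_pos: [0.5605, 0.0057, 0.201]
tool_rot: [0.348, 0.937, -0.0, -0.002]
contact_force: [-0.3, -0.0, -1.1]
width: 0.0596
gripper_force: 25.0
t: 30.0
eef_pos: [0.5516, 0.1019, 0.2011]
tool_rot: [0.642, 0.767, -0.001, -0.001]
contact_force: [0.5, 0.3, -2.0]
width: 0.0594
gripper_force: 25.0
t: 30.5
eef_pos: [0.5518, 0.1981, 0.2011]
tool_rot: [0.64, 0.769, -0.001, -0.001]
contact_force: [0.7, -0.3, -0.8]
width: 0.0594
gripper_force: 25.0
t: 31.0
eef_pos: [0.553, 0.2022, 0.2032]
tool_rot: [0.641, 0.768, 0.0, 0.0]
contact_force: [0.3, -0.7, -1.0]
width: 0.06
gripper_force: 25.0
[0.55295936 0.20221231 0.20321564] 10.341391104937331 [ 0.02468804  0.0762563  -2.14052147]
```

```bash
python3 -m handwheel '[[0.02,0.05,-0.4,0,45],[0.02,0.05,-0.9,0,45],[0.02,0.05,-1.4,0,45],[0.02,0.05,-1.8,0,45],[0.02,0.05,-2.0,0,45]]' 25
python3 -m handwheel '[[0,0,-0.04,0,45],[0,0,-0.08,0,45],[0,0,-0.1,0,45],[0,0,-0.1,0,45],[0,0,-0.1,0,45]]' 25
```

```text
t: 31.5
eef_pos: [0.5526, 0.2041, 0.1413]
tool_rot: [0.64, 0.768, -0.001, -0.001]
contact_force: [0.5, -1.0, -1.5]
width: 0.0599
gripper_force: 25.0
t: 32.0
eef_pos: [0.5538, 0.2045, 0.1406]
tool_rot: [0.64, 0.768, 0.0, 0.0]
contact_force: [0.3, -0.7, -0.7]
width: 0.0595
gripper_force: 25.0
```

```bash
python3 -m handwheel '[[0,0,-0.03,0,45],[0,0,-0.03,0,45],[0,0,-0.03,0,45],[0,0,-0.03,0,45],[0,0,-0.03,0,45]]' 10
python3 -m handwheel '[[0,0,0,0,45],[0,0,0,0,58],[0,0,0,0,62],[0,0,0,0,66],[0,0,0,0,70]]' 4
python3 -m handwheel '[[0,0,0,0,72],[0,0,0.2,0,72],[0,0,0.7,0,72],[0,0,1.5,0,72],[0,0,2.3,0,72]]' 4
python3 -m handwheel '[[-0.1,-0.5,1,0,72],[-0.3,-1.8,2,0,72],[-0.6,-3.2,2.4,0,72],[-0.9,-4.6,2.4,0,72],[-1.2,-5.5,2.4,0,72]]' 4
python3 - <<'E'
from h import *
import cv2
s=r.state();np.save("w12.npy",np.r_[s["eef_pos"],s["tool_rot"]]);print(s["eef_pos"])
w=r.capture("wrist");a=r.capture("side")
cv2.imwrite("pics/f.png",np.hstack([cv2.resize(a[60:230,210:350],(400,486),interpolation=cv2.INTER_CUBIC),cv2.resize(w[:260,180:],None,fx=.86,fy=.86) if 0 else cv2.copyMakeBorder(w[:400,220:620],0,86,0,0,0)])[:,:,::-1])
E
```

```text
t: 32.5
eef_pos: [0.5535, 0.2044, 0.1393]
tool_rot: [0.64, 0.768, 0.0, 0.0]
contact_force: [-0.1, -0.2, 0.4]
width: 0.0603
gripper_force: 10.0
t: 33.0
eef_pos: [0.5536, 0.2044, 0.1393]
tool_rot: [0.64, 0.768, 0.0, 0.0]
contact_force: [-0.4, -0.5, -0.2]
width: 0.0689
gripper_force: 0.0
t: 33.5
eef_pos: [0.5533, 0.2043, 0.2091]
tool_rot: [0.64, 0.768, -0.0, -0.0]
contact_force: [0.3, 0.8, -0.3]
width: 0.072
gripper_force: 0.0
t: 34.0
eef_pos: [0.5173, 0.037, 0.2816]
tool_rot: [0.641, 0.768, 0.0, 0.001]
contact_force: [0.8, -0.1, 0.2]
width: 0.0719
gripper_force: 0.0
[0.51728267 0.03696951 0.28155163]
```

View pics/f.png

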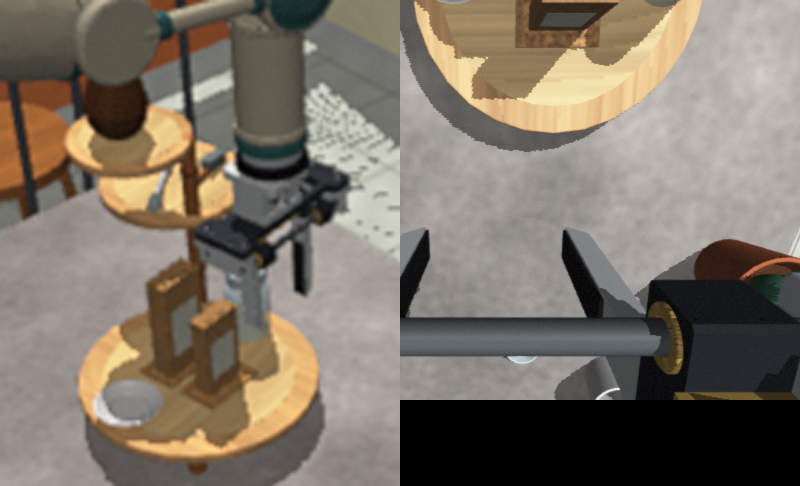

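Both cartons stand upright and apart on their pads: big at (172,320), small at (215,350) in the side view. The wrist view shows an even pad margin around the small one, and the jar, saucer and gourd look undisturbed. Handing in.

```bash
python3 -c "
from station import r
print(r.close_job())"
```

```text
the job is handed in; nothing more can be done
None
```

Both cartons stand upright and centred on their pads, the big one on the left and the small one on the right. I handed the job in at about 34 s of the 67 s; no verdict was returned, and nothing else looked disturbed in the last pictures.

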